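# Find the unlatched hatch of the specimen store and push it open

## Task

One of the four identical hatches in the top of the grey specimen store has been left unlatched: press lightly on the ribbed rear part of one hatch after another until you find the one that rocks. Press its rear down so that its front edge rises, then push the hatch on until it stands upright and leave it so. Use only light touches of the fingertips or the outside of the fingers, and leave the small things standing on and around the store where they are.

Things in the scene. Friction and masses are not known exactly. Their poses are not given: they have to be found in the camera images.
- store: the specimen store: a low grey metal box, 149 mm deep (its x), 446 mm wide (its y, left positive), 72 mm high, fixed to the worktop. Origin on the worktop under the middle of the row of hatches; its x axis points away from the robot (turned up to 0.32 rad either way), z up. Left of the hatches is a bare ledge 52 mm wide, level with the top.
- place_1 (a point): centre of the top face of the leftmost hatch, level with the top of the box (72 mm up); axes as the store's. Each of the four hatches is a plain aluminium plate 122 mm (x) by 80 mm (y), 6 mm thick, flush in the top, with a round latch screw 49 mm in front of its centre and four low ribs across its rear part, centred 39 mm behind the centre.
- place_2 (a point): centre of the top face of the second from left hatch, level with the top of the box (72 mm up); axes as the store's. Same hatch as at place_1. Each turns on pins along y, 9 mm behind its centre at mid thickness (small steel tabs beside the plate mark them): 52 mm of plate lie behind the pins, 70 mm in front.
- place_3 (a point): centre of the top face of the third from left hatch, level with the top of the box (72 mm up); axes as the store's. Same hatch as at place_1. Neighbouring hatches are 96 mm apart, centre to centre. Below each is a compartment 67 mm deep from the top of the box, empty under the rear part, 126 mm by 84 mm inside.
- place_4 (a point): centre of the top face of the rightmost hatch, level with the top of the box (72 mm up); axes as the store's. Same hatch as at place_1. Exactly one of the four places has the unlatched hatch, and which one changes from start to start.
- hatch_a (a joint): angle (rad) of one of the four hatches, in a place that is not told. 0 = shut, flush (all start so); positive = front edge up, rear edge down; 1.57 = upright. A latched hatch gives only about 1 mm on its rubber seal (always under 0.06). The unlatched one rocks: its front edge dips to -0.05 if pressed, and pressed on the rear ribs with about 2 to 5 N it tips.
- hatch_b (a joint): angle (rad) of one of the four hatches, in a place that is not told. 0 = shut, flush (all start so); positive = front edge up, rear edge down; 1.57 = upright. By hinge friction the unlatched hatch stays at whatever angle it is left, from -0.05 to a stop at 1.65.
- hatch_c (a joint): angle (rad) of one of the four hatches, in a place that is not told. 0 = shut, flush (all start so); positive = front edge up, rear edge down; 1.57 = upright. Pressing the unlatched hatch 36 mm down with a 22 mm wide fingertip centred on the ribs brings it to about 1.1.
- hatch_d (a joint): angle (rad) of one of the four hatches, in a place that is not told. 0 = shut, flush (all start so); positive = front edge up, rear edge down; 1.57 = upright. Once well raised, the front part (70 mm above the box top when upright) is pushed rearward from its underside to upright; below about 0.8 it may jam against the finger.
- dowel_bush: bystander, loose: steel bush 24 mm across, 18 mm high, standing on the store's left ledge; origin at its underside
- vial: bystander, loose: sample vial with a screw cap, 23 mm across, 48 mm high, standing on the worktop behind the store; origin at its underside
- grease_tin: bystander, loose: round tin 53 mm across, 26 mm high, standing on the worktop in front of the store; origin at its underside

How it is judged:
By the outcome, as a careful person would: the job done as asked, in the order asked, and still so for the second after the job is handed in, with the robot touching nothing.
It also fails if it takes over 48 s, if anything falls off the work surface, if the arm or the gripper's body presses on something with over 40 N, if the wrist force passes 120 N, or if a joint passes its speed limit or range.

## Robot

A 7-joint arm with a two-finger parallel gripper is mounted at the origin on a cart in front of the work surface, level with it; the furniture and walls round the work are solid. World frame = base frame: x ahead of the robot, y to its left, z up, the work surface at z = 0. Lengths are in m, angles in rad, forces in N, time in s.
With the tool pointing down it reaches from about 0.425 to 0.8 m from the base axis. Payload 8.3 kg.
Tool frame: the origin (TCP) lies midway between the tips of the shut fingers; the grasp point (between the pads) lies env.hold_point_z behind it (env.hold_point_z is the distance from the TCP to the grasp point, in m); z points along the fingers, y is the direction in which the jaws open and shut (so a half turn about z gives the same grasp; the last joint's range is limited). The gripper opens to 85 mm and grips with 20 to 120 N. Pads are 22 mm wide; open, the fingers measure 114 mm over their backs; the gripper's body (76 mm by 85 mm) begins 54 mm behind the grasp point. The pads swing forward as they close: fully open they stand 13 mm farther back than shut.
Start: joints at [1.084, 0.383, 0.016, 1.37, -0.006, 1.388, -0.046], TCP at [0.257, -0.57, 0.231] pointing down, gripper open.
Joint ranges: [-2.95, 2.95], [-0.25, 2.06], [-1.52, 1.56], [0.18, 2.33], [-1.44, 4.58], [0.02, 2.06], [-3.01, 3.01]. Speed limits (rad/s): [2.39, 2.39, 3.01, 3.01, 3.14, 3.14, 3.14].

## Interface

Orientations are given as a 3x3 rotation matrix whose columns are the frame's x, y, z axes.
In Python, from station import env gives the robot as it stands.
- The arm moves only by the tool carry_out, never from a script. Its argument "series" is a list of rows, each a list of 2 entries, a list of its own where there are three numbers: the shift along the world's x, y, z in units of 25 mm (1.0 is 25 mm), then the turn about the world's z in units of 6 degrees (1.0 is 6 degrees). In form: [[[x, y, z], turn], ...]. A call has 1 to 5 rows; each row is the pose to reach, as a shift and turn from the pose commanded when the call began; what a row does not reach only later rows make up. A row lasts 1/12 s, in which the tool goes at most 41.7 mm and 7.16 degrees, less where a joint would pass 70% of its speed; a pose out of reach is approached as far as the arm can. A call with a gripper value outside its range is refused whole. "fingers" is the opening, from 0 (shut) to 1 (fully open), set as the call begins (left out, the last holds). The fingers move at their own pace and stop on an object; "squeeze" is the grip in N (left out, the last holds). Time passes only in rows, so rows that repeat a pose let the fingers close. It gives the time, the measured TCP pose, the force and the opening at its end, in the units of the state.
- env.observe(): the state, without advancing time (a new reading comes with each control period).
- env.snapshot(name): name is "side" or "top" or "wrist"; returns the picture (420x560x3 uint8, red, green, blue); there is no depth.
- env.camera_model(name): a dict with "fov_y" (degrees; the focal length in pixels is half the picture's height over the tangent of half this angle, whatever the lens; pixels are square), "cx", "cy" (the principal point, pixels), "R" (3x3) and "t" (3): a world point X has camera coordinates R X + t. Camera axes: x right, y down, z forward; pixel columns grow to the right and rows downward; lengths in m; the calibration is good to about 2 mm. The wrist camera is an equidistant fisheye: a pixel r from the principal point sees the ray r / f radians off the axis. A picture is of the moment at which its call begins: read the wrist's pose just before it. camera_model takes no time and is no camera call; for the wrist camera it gives the pose at the moment of the call.
- env.close_job(): hands the job in, once; it reports no verdict.
The state is a dict: "clock": time; "joint_positions": joint angles; "joint_vel": joint speeds; "joint_torque": joint torques, N m; "tcp_pos": TCP position; "tcp_rot": TCP orientation; "contact_force": force on the tool from outside, world axes, zero at the start; "torque": the same for the moment, N m; "opening": finger opening in m.
Only numpy, scipy, OpenCV 4.12 (cv2) and the standard library are available. Lean on these libraries where they do the work, as an engineer would, in place of code of your own. Each camera call takes 0.05 s, during which the arm holds its last target.

## Working session

There is one attempt and no reset: what is moved stays moved. The work goes in short steps, Python scripts to look and compute and a tool call to move; the robot and the scene stay as the last step left them, time stands still between calls to the robot, and variables do not carry over. Pictures are saved under pics/ and viewed, and the job is handed in when it is done.

Besides the shell and the picture viewer there is one more tool, called after "Call:" as a command line: name --argument value ..., lists and objects as JSON in quotes. carry_out: Moves the arm, as the interface text tells. Its arguments: {"type":"object","properties":{"series":{"type":"array"},"fingers":{"type":"number"},"squeeze":{"type":"number"}},"required":["series"]}

```bash
mkdir -p pics; ls; python3 - <<'E'
from station import env
import cv2
s=env.observe();print(s)
print(env.hold_point_z)
for n in ["top","side"]:
    m=env.camera_model(n);print(n,m)
    cv2.imwrite(f"pics/{n}0.png",cv2.cvtColor(env.snapshot(n),cv2.COLOR_RGB2BGR))
E
```

```text
pics
{'clock': 0.0, 'joint_positions': array([ 1.08411728,  0.38428795,  0.01633742,  1.37113479, -0.00631516,
        1.38819434, -0.04651169]), 'joint_vel': array([-4.90986945e-04,  7.90090301e-05, -1.26764715e-03,  1.78992809e-03,
       -1.37931339e-04,  3.56786065e-04, -2.71203996e-04]), 'joint_torque': array([-3.23558270e-04, -6.27606869e+01,  8.43992550e-01, -3.71821046e+01,
        1.65096775e-02,  1.43028953e-02,  8.71156476e-05]), 'tcp_pos': array([ 0.25685943, -0.56923726,  0.2302563 ]), 'tcp_rot': array([[ 9.11507216e-01,  4.11283262e-01, -8.20700162e-04],
       [ 4.11284081e-01, -9.11505443e-01,  1.79781966e-03],
       [-8.65953028e-06, -1.97626651e-03, -9.99998047e-01]]), 'contact_force': array([0.00703237, 0.11088131, 0.02258902]), 'torque': array([ 0.01099025, -0.03460796, -0.0060323 ]), 'opening': 0.08529598849743106}
0.0187
top {'fov_y': 47.646358373420675, 'cx': 284.0147486845341, 'cy': 207.18562300905347, 'R': array([[ 0.00629715, -0.99974916,  0.02149331],
       [-0.99374605, -0.00865274, -0.11132794],
       [ 0.11148599, -0.02065784, -0.99355127]]), 't': array([0.09401793, 0.54793302, 0.8664634 ])}
side {'fov_y': 45.083201239281706, 'cx': 274.56878144608874, 'cy': 208.4920301976458, 'R': array([[-0.98064521, -0.19513619,  0.01602625],
       [-0.1242585 ,  0.55701335, -0.82115525],
       [ 0.15131028, -0.80725336, -0.57047981]]), 't': array([0.54082891, 0.06740929, 0.91675968])}
```

View pics/top0.png

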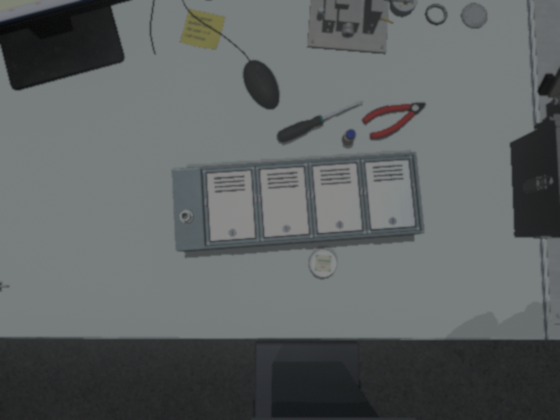

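View pics/side0.png

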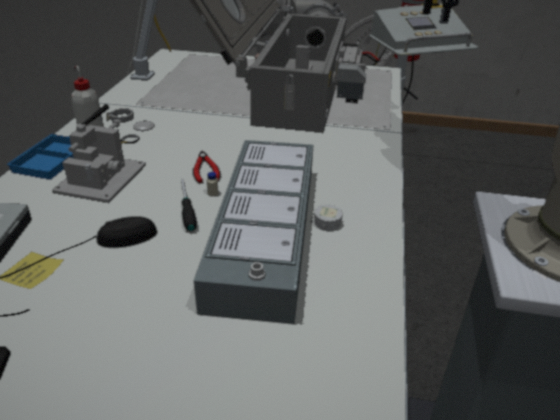

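The top view shows the store at about cols 173-420, rows 153-250. The bush is at (186,216), the vial at (350,133) and the tin at (322,263). I'll enlarge it to read corners.

```bash
python3 - <<'E'
import cv2
a=cv2.imread("pics/top0.png")[120:290,165:435]
cv2.imwrite("pics/c0.png",cv2.resize(a[:, :140],None,fx=4.5,fy=3.5,interpolation=cv2.INTER_CUBIC)[:600])
cv2.imwrite("pics/c1.png",cv2.resize(a[:, 130:],None,fx=4.5,fy=3.5,interpolation=cv2.INTER_CUBIC)[:600])
E
```

```text
(no output)
```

View pics/c0.png

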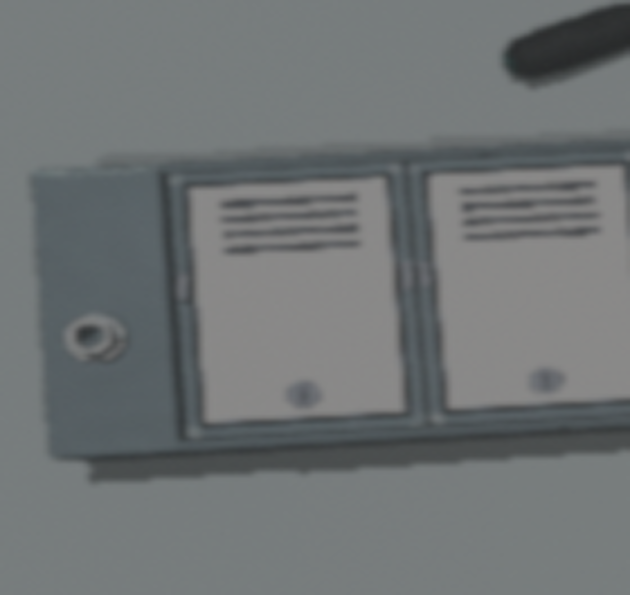

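View pics/c1.png

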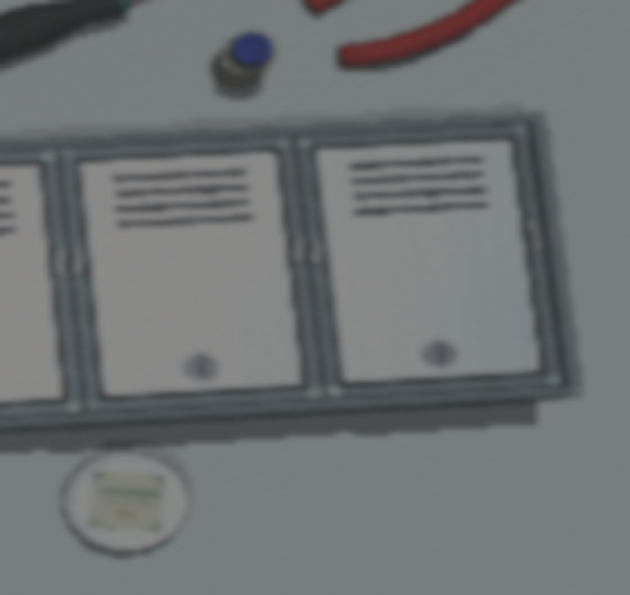

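```bash
cat > h.py <<'E'
import numpy as np, cv2
from station import env
def K(m):
    f=210/np.tan(np.radians(m["fov_y"])/2); return np.array([[f,0,m["cx"]],[0,f,m["cy"]],[0,0,1]])
def pix2w(n,uv,z):
    m=env.camera_model(n);R=np.array(m["R"]);t=np.array(m["t"])
    d=R.T@np.linalg.inv(K(m))@np.array([uv[0],uv[1],1.]);c=-R.T@t
    return c+d*(z-c[2])/d[2]
def proj(n,X):
    m=env.camera_model(n);p=(np.array(m["R"])@np.array(X,float).T).T+m["t"];q=p@K(m).T
    return q[...,:2]/q[...,2:]
E
python3 - <<'E'
from h import *
from scipy.optimize import least_squares
c={0:[(188,186),(388,177),(406,413),(205,424)],3:[(315,150),(512,140),(540,372),(342,385)],2:[(78,160),(278,151),(303,386),(103,397)]}
P=[];W=[]
for h,l in c.items():
    yc=144-96*h
    for (u,v),(dx,dy) in zip(l,[(61,40),(61,-40),(-61,-40),(-61,40)]):
        P.append(((165 if h==0 else 295)+(u+.5)/4.5-.5,120+(v+.5)/3.5-.5)); W.append((dx/1e3,(yc+dy)/1e3))
W=np.array(W);Q=np.array([pix2w("top",p,.072)[:2] for p in P])
def T(p,W): c,s=np.cos(p[2]),np.sin(p[2]); return W@np.array([[c,s],[-s,c]])+p[:2]
r=least_squares(lambda p:(T(p,W)-Q).ravel(),[.6,0,0]);print(r.x,(r.fun.reshape(-1,2)*1e3).round(1).tolist())
np.save("pose.npy",r.x)
for h in range(4):
    print(h+1,"centre",T(r.x,np.array([0,.144-.096*h])).round(4),"ribs",T(r.x,np.array([-.0,.144-.096*h])+[.039,0]).round(4))
for nm,p,z in [("bush",(165+95/4.5,120+336/3.5),.018),("vial",(295+252/4.5,120+49/3.5),.048),("tin",(295+126/4.5,120+500/3.5),.026)]:
    print(nm,pix2w("top",p,z).round(4))
# side overlay
a=cv2.cvtColor(env.snapshot("side"),cv2.COLOR_RGB2BGR)
for w in [(x,.144-.096*h+y) for h in range(4) for x in(-.061,.061) for y in (-.04,.04)]:
    q=proj("side",[*T(r.x,np.array(w)),.072]);cv2.circle(a,tuple(q.round().astype(int).tolist()),1,(0,0,255),-1)
cv2.imwrite("pics/s1.png",cv2.resize(a[120:330,160:360],None,fx=2.8,fy=2.8))
E
```

```text
[0.55676786 0.05150602 0.07757625] [[-0.3, 0.3], [0.4, 0.5], [0.4, -0.1], [0.4, 0.5], [0.1, -0.3], [0.1, 0.3], [-0.4, -0.7], [0.7, -0.5], [-1.1, -0.5], [-0.5, 0.7], [0.1, -0.1], [0.1, -0.1]]
1 centre [0.5456 0.1951] ribs [0.5845 0.1981]
2 centre [0.553  0.0994] ribs [0.5919 0.1024]
3 centre [0.5605 0.0037] ribs [0.5994 0.0067]
4 centre [ 0.5679 -0.0921] ribs [ 0.6068 -0.089 ]
bush [0.5301 0.2835 0.018 ]
vial [ 0.6849 -0.0268  0.048 ]
tin [0.4435 0.0245 0.026 ]
```

View pics/s1.png

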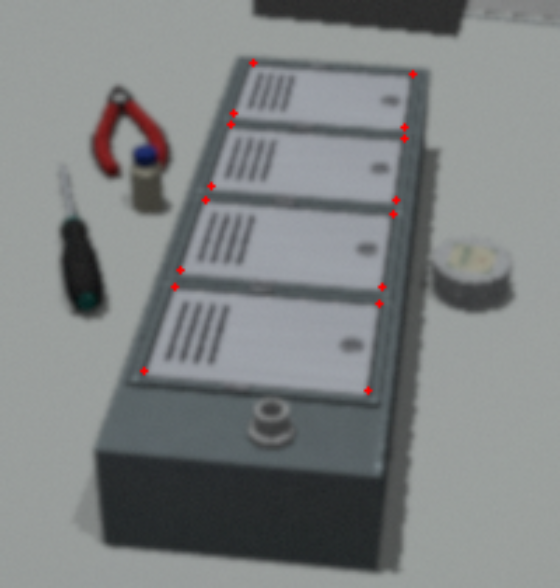

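The fit is good: residuals are within 1 mm and the side overlay lies on the plates. Next I'll check the dark bin on the right, since it could be in the arm's path.

```bash
python3 - <<'E'
from h import *
for n,uv,z in [("side",(256,120),0),("side",(324,128),0),("side",(248,65),.15),("top",(512,146),.12),("top",(514,236),.12),("top",(514,236),.2),("top",(540,338),0),("top",(256,342),0)]: print(n,uv,z,pix2w(n,uv,z).round(3))
for h in (.1,.15,.2): print(h,proj("side",[*pix2w("side",(324,128),0)[:2],h]))
E
```

```text
side (256, 120) 0 [ 0.679 -0.388  0.   ]
side (324, 128) 0 [ 0.498 -0.381  0.   ]
side (248, 65) 0.15 [ 0.695 -0.376  0.15 ]
top (512, 146) 0.12 [ 0.647 -0.295  0.12 ]
top (514, 236) 0.12 [ 0.491 -0.291  0.12 ]
top (514, 236) 0.2 [ 0.487 -0.25   0.2  ]
top (540, 338) 0 [ 0.303 -0.393  0.   ]
top (256, 342) 0 [0.294 0.149 0.   ]
0.1 [326.92152224  90.87507768]
0.15 [328.48522773  71.00446223]
0.2 [330.12416666  50.17782621]
```

Call:
carry_out --series '[[[0.6, 1.5, 0.4], -0.8], [[1.2, 3.0, 0.8], -1.6], [[1.8, 4.5, 1.0], -2.4], [[2.4, 6.0, 1.0], -3.3], [[3.0, 7.5, 1.0], -3.3]]' --fingers 0 --squeeze 20

```text
clock: 0.57
tcp_pos: [0.3325, -0.3804, 0.2565]
tcp_rot: [[0.997, 0.072, 0.0], [0.072, -0.997, -0.0], [0.0, 0.0, -1.0]]
contact_force: [0.7, 0.0, 1.0]
opening: 0.0256
```

Call:
carry_out --series '[[[0.6, 1.5, 0], 0], [[1.2, 3.0, 0], 0], [[1.8, 4.5, -0.4], 0], [[2.4, 6.0, -0.8], 0], [[3.4, 7.3, -1.2], 0]]'

```text
clock: 0.98
tcp_pos: [0.4161, -0.1978, 0.2264]
tcp_rot: [[0.997, 0.078, 0.0], [0.078, -0.997, -0.001], [0.0, 0.001, -1.0]]
contact_force: [1.4, -1.1, -0.3]
opening: 0.0001
```

Call:
carry_out --series '[[[1.0, 1.1, -0.7], 0], [[2.2, 1.9, -1.4], 0], [[3.5, 2.7, -2.2], 0], [[5.0, 3.2, -2.7], 0], [[6.5, 3.9, -3.0], 0]]'

```text
clock: 1.4
tcp_pos: [0.5782, -0.1029, 0.1495]
tcp_rot: [[0.997, 0.077, -0.003], [0.077, -0.997, -0.0], [-0.003, 0.0, -1.0]]
contact_force: [0.2, -1.2, 0.7]
opening: -0.0001
```

Call:
carry_out --series '[[[0.4, 0.3, -0.4], 0], [[0.4, 0.3, -0.4], 0]]'

```text
clock: 1.57
tcp_pos: [0.5889, -0.0916, 0.1383]
tcp_rot: [[0.997, 0.083, -0.003], [0.083, -0.997, 0.003], [-0.003, -0.004, -1.0]]
contact_force: [-0.4, 0.4, -0.2]
opening: -0.0001
```

Call:
carry_out --series '[[[0.4, 0.1, -0.6], 0], [[0.7, 0.1, -1.4], 0], [[0.7, 0.1, -2.0], 0], [[0.7, 0.1, -2.2], 0], [[0.7, 0.1, -2.2], 0]]'

```text
clock: 1.98
tcp_pos: [0.6038, -0.0937, 0.0852]
tcp_rot: [[0.997, 0.078, -0.003], [0.078, -0.997, 0.0], [-0.003, -0.0, -1.0]]
contact_force: [-0.6, 0.2, 0.1]
opening: 0.0004
```

Call:
carry_out --series '[[[0.1, 0.2, -0.2], 0], [[0.1, 0.2, -0.3], 0], [[0.1, 0.2, -0.4], 0], [[0.1, 0.2, -0.45], 0], [[0.1, 0.2, -0.5], 0]]'

```text
clock: 2.4
tcp_pos: [0.608, -0.0883, 0.0746]
tcp_rot: [[0.997, 0.078, 0.001], [0.078, -0.997, -0.0], [0.001, 0.0, -1.0]]
contact_force: [-0.7, 0.2, -0.1]
opening: -0.0001
```

Call:
carry_out --series '[[[0, 0, -0.04], 0], [[0, 0, -0.08], 0], [[0, 0, -0.08], 0]]'

```text
clock: 2.65
tcp_pos: [0.6079, -0.0883, 0.0722]
tcp_rot: [[0.997, 0.078, 0.0], [0.078, -0.997, 0.0], [0.0, 0.0, -1.0]]
contact_force: [-0.0, 0.1, 0.3]
opening: -0.0001
```

Call:
carry_out --series '[[[0, 0, -0.04], 0], [[0, 0, -0.08], 0], [[0, 0, -0.08], 0]]'

```text
clock: 2.9
tcp_pos: [0.6081, -0.0883, 0.0713]
tcp_rot: [[0.997, 0.078, 0.001], [0.078, -0.997, -0.0], [0.001, 0.0, -1.0]]
contact_force: [-3.8, -0.4, 7.0]
opening: 0.0001
```

Call:
carry_out --series '[[[0, 0, -0.04], 0], [[0, 0, -0.04], 0]]'

```text
clock: 3.07
tcp_pos: [0.6082, -0.0883, 0.0708]
tcp_rot: [[0.997, 0.078, 0.001], [0.078, -0.997, -0.0], [0.001, 0.001, -1.0]]
contact_force: [-4.6, 0.2, 12.0]
opening: 0.0003
```

Hatch 4 is firm, at 12 N for under 1 mm. On to hatch 3.

Call:
carry_out --series '[[[0, 0, 0.7], 0], [[-0.1, 1.2, 0.9], 0], [[-0.2, 2.5, 0.9], 0], [[-0.34, 3.8, 0.7], 0], [[-0.34, 3.8, 0.4], 0]]'

```text
clock: 3.48
tcp_pos: [0.5992, 0.0165, 0.0805]
tcp_rot: [[0.996, 0.088, 0.002], [0.088, -0.996, 0.005], [0.003, -0.005, -1.0]]
contact_force: [-0.2, 1.9, -0.5]
opening: -0.0001
```

Call:
carry_out --series '[[[0, 0, -0.1], 0], [[0, 0, -0.2], 0], [[0, 0, -0.25], 0], [[0, 0, -0.3], 0], [[0, 0, -0.3], 0]]'

```text
clock: 3.9
tcp_pos: [0.5996, 0.0053, 0.0717]
tcp_rot: [[0.997, 0.076, 0.0], [0.076, -0.997, -0.001], [0.0, 0.001, -1.0]]
contact_force: [-0.0, -0.4, 0.0]
opening: 0.0004
```

Call:
carry_out --series '[[[0, 0, -0.04], 0], [[0, 0, -0.08], 0], [[0, 0, -0.08], 0]]'

```text
clock: 4.15
tcp_pos: [0.5998, 0.0059, 0.0699]
tcp_rot: [[0.997, 0.077, 0.001], [0.077, -0.997, -0.0], [0.001, 0.001, -1.0]]
contact_force: [-0.5, -1.3, 1.8]
opening: 0.0003
```

Call:
carry_out --series '[[[0, 0, -0.04], 0], [[0, 0, -0.08], 0], [[0, 0, -0.08], 0]]'

```text
clock: 4.4
tcp_pos: [0.5997, 0.0066, 0.0677]
tcp_rot: [[0.997, 0.078, 0.001], [0.078, -0.997, -0.0], [0.001, 0.0, -1.0]]
contact_force: [1.5, -1.1, 2.5]
opening: 0.0003
```

Hatch 3 yields at about 2.5 N (z 67.7 mm), so it's the unlatched one. Pressing on.

Call:
carry_out --series '[[[0, 0, -0.15], 0], [[0, 0, -0.3], 0], [[0, 0, -0.45], 0], [[0, 0, -0.6], 0], [[0, 0, -0.6], 0]]'

```text
clock: 4.82
tcp_pos: [0.5988, 0.0073, 0.0514]
tcp_rot: [[0.997, 0.079, -0.001], [0.079, -0.997, 0.001], [-0.001, -0.001, -1.0]]
contact_force: [0.3, 0.1, 0.4]
opening: 0.0001
```

```bash
python3 - <<'E'
from h import *
cv2.imwrite("pics/s2.png",cv2.cvtColor(env.snapshot("side"),cv2.COLOR_RGB2BGR))
E
```

```text
(no output)
```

View pics/s2.png

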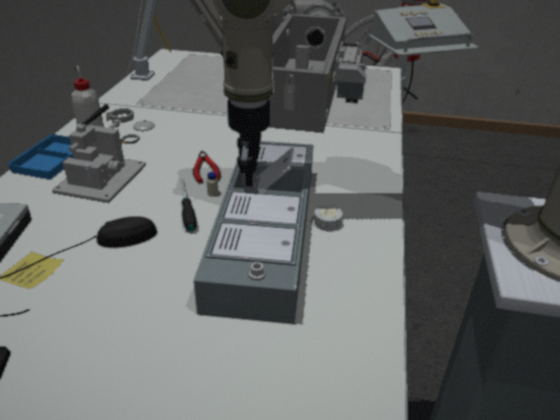

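The side view shows hatch 3 tilted with its front edge up (around (290,150)) and the gripper clear of it. The vial at (212,183) hasn't been touched. I'll press another 15 mm.

Call:
carry_out --series '[[[0, 0, -0.15], 0], [[0, 0, -0.3], 0], [[0, 0, -0.45], 0], [[0, 0, -0.6], 0], [[0, 0, -0.64], 0]]'

```text
clock: 5.28
tcp_pos: [0.5989, 0.0067, 0.0358]
tcp_rot: [[0.997, 0.078, -0.001], [0.078, -0.997, 0.0], [-0.001, -0.0, -1.0]]
contact_force: [0.2, -0.3, 2.6]
opening: 0.0004
```

```bash
python3 - <<'E'
from h import *
print(env.observe()["tcp_pos"],env.observe()["contact_force"])
cv2.imwrite("pics/s3.png",cv2.resize(cv2.cvtColor(env.snapshot("side"),cv2.COLOR_RGB2BGR)[60:260,160:360],None,fx=2.8,fy=2.8))
E
```

```text
[0.59893487 0.00672558 0.03579616] [ 0.2315453  -0.27856719  2.64264083]
```

View pics/s3.png

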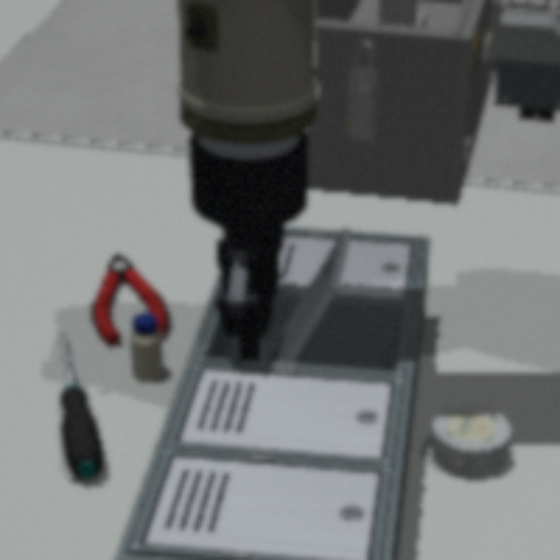

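Hatch 3 is at about 1.1 rad and the small things haven't moved. I'll lift out, go over to its front, and lower in front of the raised plate.

Call:
carry_out --series '[[[0.1, 0, 0.3], 0], [[0.2, 0, 1.3], 0], [[0.2, 0, 2.7], 0], [[0.2, 0, 4.1], 0], [[0.2, 0, 5.6], 0]]'

```text
clock: 5.75
tcp_pos: [0.6036, 0.0068, 0.178]
tcp_rot: [[0.997, 0.078, -0.002], [0.078, -0.997, 0.0], [-0.002, -0.0, -1.0]]
contact_force: [1.3, 0.4, -1.2]
opening: 0.0003
```

Call:
carry_out --series '[[[0, 0, 0.1], 0], [[-1.3, -0.1, 0.3], 0], [[-2.8, -0.2, 0.3], 0], [[-4.3, -0.3, 0.3], 0], [[-4.3, -0.3, 0.2], 0]]'

```text
clock: 6.17
tcp_pos: [0.49, -0.0012, 0.1808]
tcp_rot: [[0.997, 0.078, -0.006], [0.078, -0.997, -0.002], [-0.006, 0.002, -1.0]]
contact_force: [1.4, -0.2, -0.9]
opening: -0.0002
```

Call:
carry_out --series '[[[0, 0, -0.7], 0], [[0, 0, -1.5], 0], [[0, 0, -2.3], 0], [[0, 0, -2.5], 0], [[0, 0, -2.5], 0]]'

```text
clock: 6.58
tcp_pos: [0.4957, -0.0008, 0.1181]
tcp_rot: [[0.997, 0.078, -0.003], [0.078, -0.997, 0.0], [-0.003, -0.0, -1.0]]
contact_force: [0.0, 0.0, 0.1]
opening: 0.0001
```

```bash
python3 - <<'E'
from h import *
print(env.observe()["tcp_pos"],env.observe()["contact_force"])
cv2.imwrite("pics/s4.png",cv2.resize(cv2.cvtColor(env.snapshot("side"),cv2.COLOR_RGB2BGR)[60:260,160:360],None,fx=2.8,fy=2.8))
E
```

```text
[ 0.49569911 -0.00075341  0.1180728 ] [0.02973865 0.01576759 0.14547648]
```

View pics/s4.png

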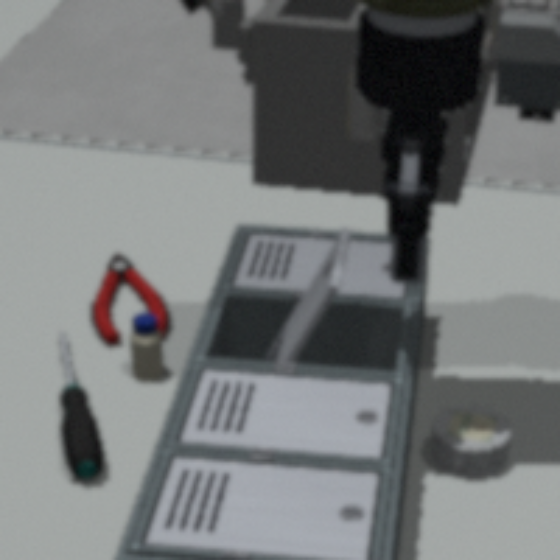

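The plate stays up by itself, and the fingertip is in front of it (at (403,270) in the crop). Now I'll push rearward.

Call:
carry_out --series '[[[0.4, 0.03, -0.2], 0], [[0.8, 0.06, -0.2], 0], [[1.1, 0.09, -0.2], 0], [[1.4, 0.11, -0.2], 0], [[1.6, 0.12, -0.2], 0]]'

```text
clock: 7.05
tcp_pos: [0.538, 0.0024, 0.1151]
tcp_rot: [[0.997, 0.078, 0.001], [0.078, -0.997, 0.0], [0.001, -0.0, -1.0]]
contact_force: [-0.7, 0.1, 1.2]
opening: -0.0
```

Call:
carry_out --series '[[[0.15, 0.01, 0], 0], [[0.3, 0.02, 0], 0], [[0.45, 0.03, 0], 0], [[0.6, 0.05, 0], 0], [[0.6, 0.05, 0], 0]]'

```text
clock: 7.47
tcp_pos: [0.5525, 0.0036, 0.1142]
tcp_rot: [[0.997, 0.078, 0.0], [0.078, -0.997, 0.0], [0.0, -0.0, -1.0]]
contact_force: [0.0, -0.4, 0.4]
opening: -0.0003
```

```bash
python3 - <<'E'
from h import *
print(env.observe()["tcp_pos"],env.observe()["contact_force"])
cv2.imwrite("pics/s5.png",cv2.resize(cv2.cvtColor(env.snapshot("side"),cv2.COLOR_RGB2BGR)[80:260,200:360],None,fx=3.3,fy=3.3))
cv2.imwrite("pics/t5.png",cv2.resize(cv2.cvtColor(env.snapshot("top"),cv2.COLOR_RGB2BGR)[120:280,260:440],None,fx=3.3,fy=3.3))
E
```

```text
[0.55247837 0.00357872 0.11420733] [ 0.01132196 -0.38300712  0.35355903]
```

View pics/s5.png

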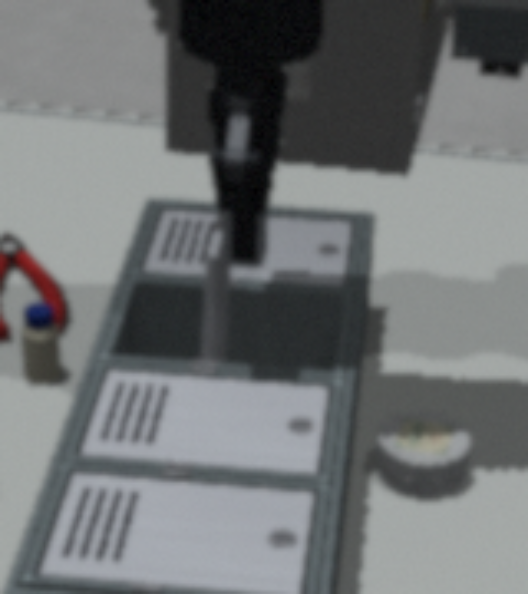

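```bash
cat > ov.py <<'E'
from h import *
import sys
p=np.load("pose.npy");c,s=np.cos(p[2]),np.sin(p[2])
def pt(a,y,l,d): # l along front part from pin, d=+ to top face
    x=.009-l*np.cos(a)+d*np.sin(a); z=.069+l*np.sin(a)+d*np.cos(a); y=-.048+y
    return [p[0]+c*x-s*y,p[1]+s*x+c*y,z]
n=sys.argv[1]
a=cv2.cvtColor(env.snapshot(n),cv2.COLOR_RGB2BGR)
x0,y0,w,h=map(int,sys.argv[3:7]);S=6
b=cv2.resize(a[y0:y0+h,x0:x0+w],None,fx=S,fy=S,interpolation=cv2.INTER_CUBIC)
o=b.copy()
for ang,col in [(1.45,(0,0,255)),(1.57,(0,255,0)),(1.65,(255,0,0))]:
    q=[proj(n,pt(ang,y,l,d)) for y,l,d in [(.04,.01,-.003),(.04,.07,-.003),(.04,.07,.003),(.04,.01,.003),(.04,.07,.003),(-.04,.07,.003),(-.04,.07,-.003),(.04,.07,-.003)]]
    q=((np.array(q)-[x0,y0]+.5)*S).round().astype(np.int32)
    cv2.polylines(o,[q],False,col,1)
cv2.imwrite(sys.argv[2],np.hstack([b,o]))
E
python3 ov.py side pics/s6.png 235 125 60 80
```

```text
(no output)
```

View pics/s6.png

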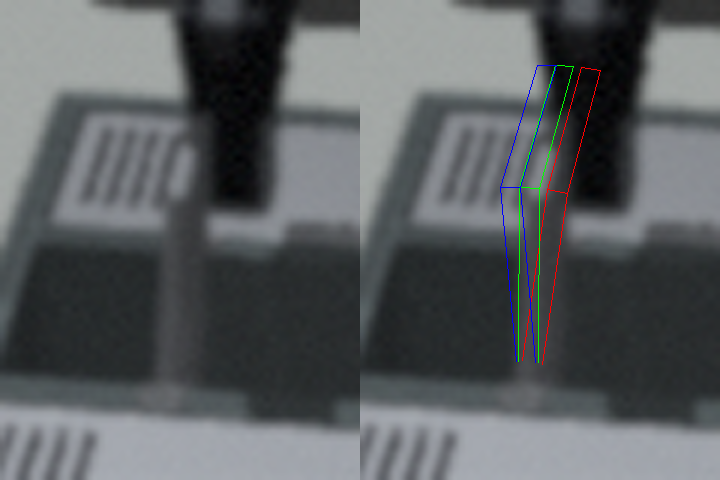

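The plate is at about 1.5 rad: its near edge lies between the 1.45 and 1.57 overlays. I'll push about 4 mm more.

Call:
carry_out --series '[[[0.06, 0, 0], 0], [[0.12, 0.01, 0], 0], [[0.16, 0.01, 0], 0], [[0.16, 0.01, 0], 0]]'

```text
clock: 7.95
tcp_pos: [0.556, 0.0038, 0.1142]
tcp_rot: [[0.997, 0.078, 0.0], [0.078, -0.997, 0.0], [0.0, -0.0, -1.0]]
contact_force: [-0.3, 0.1, -0.0]
opening: 0.0002
```

```bash
python3 ov.py side pics/s7.png 235 125 60 80
```

```text
(no output)
```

View pics/s7.png

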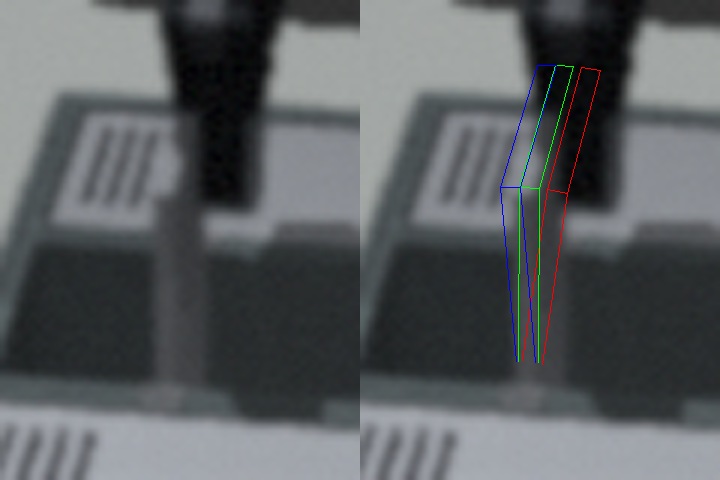

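The near edge is now almost vertical in line with the green (1.57) outline. I'll back off and check unobstructed.

Call:
carry_out --series '[[[-0.3, -0.02, 0], 0], [[-1.0, -0.08, 0], 0], [[-2.2, -0.17, 0.3], 0], [[-3.0, -0.2, 1.3], 0], [[-3.0, -0.2, 2.6], 0]]'

```text
clock: 8.42
tcp_pos: [0.4749, -0.0015, 0.177]
tcp_rot: [[0.997, 0.078, -0.008], [0.078, -0.997, -0.001], [-0.008, -0.0, -1.0]]
contact_force: [1.7, 0.9, -0.9]
opening: -0.0
```

Call:
carry_out --series '[[[0, -1.0, 1.0], 0], [[0, -2.5, 1.2], 0], [[0, -4.0, 1.2], 0], [[0, -5.5, 1.2], 0], [[0, -6.5, 1.2], 0]]'

```text
clock: 8.83
tcp_pos: [0.4797, -0.1678, 0.2096]
tcp_rot: [[0.997, 0.075, 0.001], [0.075, -0.997, -0.002], [0.001, 0.002, -1.0]]
contact_force: [-0.6, 0.1, -1.0]
opening: 0.0003
```

```bash
python3 ov.py side pics/s8.png 235 125 60 80; python3 ov.py top pics/t8.png 305 150 65 95; python3 - <<'E'
from h import *
for n in("side","top"): cv2.imwrite(f"pics/{n}8.png",cv2.cvtColor(env.snapshot(n),cv2.COLOR_RGB2BGR))
E
```

```text
(no output)
```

View pics/s8.png

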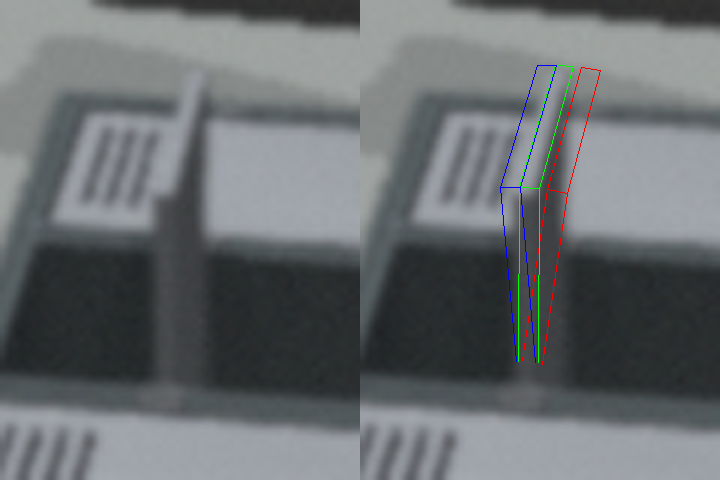

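View pics/t8.png

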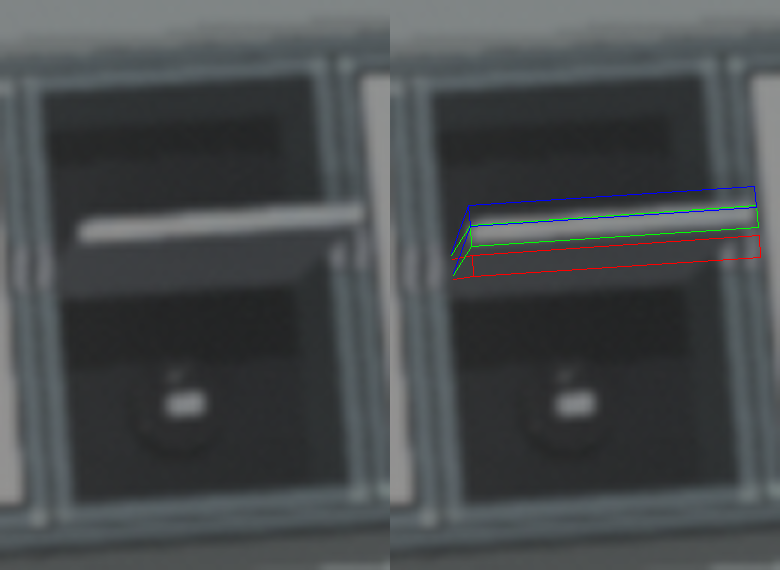

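View pics/top8.png

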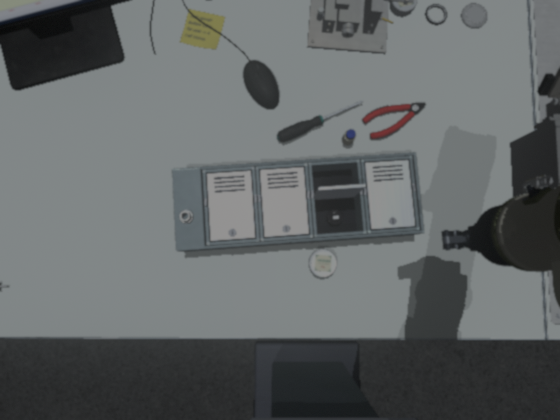

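The plate stands at about 1.58 rad, between the 1.57 and 1.65 outlines in both views. The bush (186,216), vial (350,133) and tin (322,263) are where they started, and the gripper is clear of everything. Handing in.

Call:
carry_out --series '[[[0, 0, 0], 0], [[0, 0, 0], 0]]'

```text
clock: 9.2
tcp_pos: [0.481, -0.1621, 0.2092]
tcp_rot: [[0.997, 0.081, 0.0], [0.081, -0.997, 0.0], [0.0, -0.0, -1.0]]
contact_force: [0.1, 0.4, -0.5]
opening: -0.0001
```

```bash
python3 - <<'E'
from station import env
s=env.observe();print(s["clock"],s["contact_force"],abs(s["joint_vel"]).max());print(env.close_job())
E
```

```text
9.2 [ 0.13692831  0.39531565 -0.51614893] 0.004077102919077931
the job is handed in; nothing more can be done
None
```

The unlatched hatch was the third from left (place_3). It now stands upright, and I handed the job in at 9.2 s.

- **Finding it:** I pressed the rightmost hatch first and it held firm, reaching 12 N with under 1 mm of give. The third from left gave way at about 2.5 N. I didn't need to test the other two.
- **Raising it:** I pressed its ribs 36 mm down to about 1.1 rad. Then I lifted clear and pushed the raised front part rearward from its underside with the closed fingertips.
- **Last checks:** With the arm withdrawn, model outlines over the side and top pictures put the hatch at about 1.57–1.6 rad. It stayed there without being touched. In the top view the bush, vial and tin were at their starting pixels, the other hatches looked shut, and the force reading was only noise. No check failed or disagreed.

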